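# Stack the spring washers on the arbor, faces alternating

### The arm

A 7-joint arm with a two-finger parallel gripper is mounted at the origin on a cart in front of the work surface, level with it; the furniture and walls round the work are solid. World frame = base frame: x ahead of the robot, y to its left, z up, the work surface at z = 0. Lengths are in m, angles in rad, forces in N, time in s.
With the tool pointing down it reaches from about 0.425 to 0.925 m from the base axis. Payload 6.8 kg.
Tool frame: the origin (TCP) lies on the centre line of the jaws, within the pads' length; the fingertips stand 8 mm ahead of it and the grasp point (between the pads) lies 11 mm behind it (bot.tips_ahead is the distance from the TCP to the fingertips, in m); z points along the fingers, y is the line along which they close (so a half turn about z gives the same grasp; the last joint's range is limited). The gripper opens to 85 mm and grips with 20 to 120 N. Pads are 22 mm wide; open, the fingers measure 114 mm over their backs; the gripper's body (76 mm by 85 mm) begins 54 mm behind the grasp point. The pads swing forward as they close: fully open they stand 13 mm farther back than shut.
Start: joints at [-1.211, 0.477, 0.022, 1.555, -0.011, 1.109, -0.083], TCP at [0.304, 0.602, 0.239] pointing down, gripper open.
Joint ranges: [-2.96, 2.96], [-0.34, 2.1], [-1.41, 1.46], [0.24, 2.44], [-1.37, 4.51], [0.17, 1.92], [-2.96, 2.96]. Speed limits (rad/s): [2.39, 2.39, 3.14, 3.14, 3.14, 3.14, 3.14].

### API

Orientations are given as a unit quaternion [w, x, y, z].
In Python, from station import bot gives the robot as it stands.
- The arm moves only by the tool send_rows, never from a script. Its argument "deltas" is text: rows parted by semicolons, each of 4 numbers parted by spaces: the shift along the tool's x, y, z in m, then the turn about the tool's z in degrees. In form: x y z spin; .... A call has 1 to 5 rows; each row is the pose to reach, as a shift and turn from the pose commanded when the call began, along the tool's axes at that moment; what a row does not reach only later rows make up. A row lasts 1/10 s, in which the tool goes at most 50 mm and 8.59 degrees, less where a joint would pass 70% of its speed; a pose out of reach is approached as far as the arm can. A call with a gripper value outside its range is refused whole. "claw" is the opening, from 0 (shut) to 1 (fully open), set as the call begins (left out, the last holds). The fingers move at their own pace and stop on an object; "force" is the grip in N (left out, the last holds). Time passes only in rows, so rows that repeat a pose let the fingers close. It gives the time, the measured TCP pose, the force, the opening and the grip force at its end, in the units of the state.
- bot.get_obs(): the state, without advancing time (a new reading comes with each control period).
- bot.read_camera(name): name is "scene" or "top" or "wrist"; returns a dict with "img" (384x512x3 uint8, red, green, blue), "depth" (384x512 float32, m along the optical axis (not along the pixel's ray), 0 where there is no reading), "fx", "fy", "cx", "cy" (pixels), "dist_coeffs" ([k1, k2, p1, p2, k3] as OpenCV has them; the pictures are not rectified), "camera_from_world" (4x4, takes a point from world to camera coordinates). Camera axes: x right, y up, looking along -z (the intrinsics and any distortion apply to the point x, -y, -z); pixel columns grow to the right and rows downward; lengths in m; the calibration is good to about 2 mm. A picture is of the moment at which its call begins.
- bot.hand_in(): hands the job in; it is judged then, once.
Trained networks look in a picture, given as the dict that the camera call returned (one of the last four; its "shot" number tells which), for a name from the list of things; names that differ only in an ending like _2 or _b are one class to them, and where a whole thing is asked for, a point or a joint stands for the part that bears it (a point fixed in the world has none). Each returns a list of dicts, best first, with "confidence" (0 to 1); they miss things now and then, are a little off and sometimes report something else, mostly with a low value. They report only what shows in the picture. A call takes as long as a camera call. They do not tell look-alikes from the thing itself.
- bot.masks_of(picture, query): "mask" (384x512 bool, what is visible of it).
- bot.landmark_of(picture, query): "xyz" ([x, y, z] in m, in world coordinates, good to about 4 mm: a listed point, or the origin of a listed thing).
The state is a dict: "t": time; "q": joint angles; "joint_vel": joint speeds; "joint_torque": joint torques, N m; "eef_pos": TCP position; "tool_rot": TCP orientation; "contact_force": force on the tool from outside, world axes, zero at the start; "torque": the same for the moment, N m; "gripper_width": opening from 0.0 (shut) to 1.0 (fully open); "grasp_force": force on a finger pad.
Only numpy, scipy, OpenCV 4.12 (cv2) and the standard library are available. Lean on these libraries where they do the work, as an engineer would, in place of code of your own. Each camera call takes 0.05 s, during which the arm holds its last target. There are 200 camera calls.

### The job

Build up the spring stack on the arbor: put the two loose cone washers that match the one already there over the post, one after the other, so that all three alternate, crown against crown and then rim against rim. Use each washer the way up it is lying, and leave the stack sitting level, each washer down on the one below.

Things in the scene. Friction and masses are not known exactly. Their poses are not given: they have to be found in the camera images.
- arbor: Fixed stand: dark steel base 90 x 90 x 10 mm, upright post 18 mm thick, its top 74 mm above the worktop and tapered over the last 14 mm. The first cone washer, 58 mm across, is fast on the base, crown up, its crown 26 mm above the worktop. Origin: on the post's axis at worktop height, z up. Seated undersides: 26 mm for the next washer, 42 mm for the one after.
- washer_hollow: Loose plain steel cone washer: 58 mm across, bore 26 mm, 16 mm high, wall 7 mm thick, so its rim's outer face is 7 mm high; under 0.2 kg. It lies hollow side up, a dish standing on its crown: rim 9 to 16 mm up. Origin: centre of its underside, z up. Four places are shuffled: the two matching washers, a flat ring 48 mm across and a small cone washer 38 mm across (neither is for this stack).
- washer_crown: Loose plain steel cone washer: 58 mm across, bore 26 mm, 16 mm high, wall 7 mm thick, so its rim's outer face is 7 mm high; under 0.2 kg. It lies crown up, a low cone standing on its rim: rim 0 to 7 mm up. Origin: centre of its underside, z up. It lies at another of the four places.
There are look-alikes about, which are no part of the job. Leave any yellow look-alike of the washer_crown alone.

How it is judged:
By the outcome, as a careful person would: the job done as asked, in the order asked, and still so for the second after the job is handed in, with the robot touching nothing.
It also fails if it takes over 54 s, if anything falls off the work surface, if the arm or the gripper's body presses on something with over 40 N, if the wrist force passes 120 N, or if a joint passes its speed limit or range.

## Working session

There is one attempt and no reset: what is moved stays moved. The work goes in short steps, Python scripts to look and compute and a tool call to move; the robot and the scene stay as the last step left them, time stands still between calls to the robot, and variables do not carry over. Pictures are saved under pics/ and viewed, at most 10 in all, crops included, and the job is handed in when it is done.

Besides the shell and the picture viewer there is one more tool, called by a JSON object that holds its "fn" and its "kwargs". send_rows: Moves the arm, as the interface text tells. Its arguments: {"type":"object","properties":{"deltas":{"type":"string"},"claw":{"type":"number"},"force":{"type":"number"}},"required":["deltas"]}

```bash
mkdir -p pics; ls
cat > h.py <<'E'
import numpy as np, cv2
from station import bot
def world(p,mask=None):
    """per-pixel world xyz from depth"""
    K=np.array([[p['fx'],0,p['cx']],[0,p['fy'],p['cy']],[0,0,1]]);h,w=p['depth'].shape
    u,v=np.meshgrid(np.arange(w),np.arange(h))
    n=cv2.undistortPoints(np.stack([u,v],-1).reshape(-1,1,2).astype(np.float64),K,np.array(p['dist_coeffs'],float)).reshape(h,w,2)
    d=p['depth'];c=np.stack([n[...,0]*d,-n[...,1]*d,-d,np.ones_like(d)],-1)
    return (c@np.linalg.inv(np.array(p['camera_from_world'])).T)[...,:3]
def save(p,n,crop=None,s=1):
    im=p['img'][...,::-1]
    if crop: x0,y0,x1,y1=crop; im=im[y0:y1,x0:x1]
    cv2.imwrite('pics/'+n,cv2.resize(im,None,fx=s,fy=s,interpolation=cv2.INTER_CUBIC))
E
python3 - <<'E'
from h import *
o=bot.get_obs();print(o['eef_pos'],o['tool_rot'],bot.tips_ahead,o['t'])
p=bot.read_camera('top');save(p,'top.png',s=1.5)
W=world(p);np.save('W.npy',W)
for q in ['arbor','washer_hollow','washer_crown']:
    for r in bot.landmark_of(p,q):print(q,r['confidence'],np.round(r['xyz'],3))
    for r in bot.masks_of(p,q):
        m=r['mask'];v,u=np.nonzero(m);w=W[m];print(' mask',r['confidence'],m.sum(),u.mean().round(),v.mean().round(),np.round(np.median(w,0),3),np.round(np.percentile(w,[2,98],axis=0),3).tolist())
E
```

```text
pics
[0.30412474 0.60195258 0.23829697] [-1.46055506e-04  2.31759191e-01  9.72772750e-01 -9.13008351e-04] 0.008 0.0
arbor 0.75 [ 0.493  0.265 -0.001]
 mask 0.86 1074 152.0 187.0 [0.489 0.257 0.012] [[0.447, 0.215, 0.007], [0.538, 0.305, 0.072]]
washer_hollow 0.7 [ 0.426 -0.229  0.002]
 mask 0.61 321 340.0 204.0 [ 0.432 -0.23   0.014] [[0.404, -0.255, 0.001], [0.456, -0.203, 0.019]]
washer_crown 0.74 [ 0.438  0.005 -0.   ]
washer_crown 0.74 [0.461 0.143 0.004]
washer_crown 0.54 [ 0.339 -0.059 -0.003]
 mask 0.87 325 278.0 242.0 [ 0.338 -0.063  0.013] [[0.313, -0.09, 0.006], [0.366, -0.037, 0.019]]
 mask 0.68 339 196.0 195.0 [0.465 0.143 0.012] [[0.441, 0.118, -0.001], [0.494, 0.172, 0.019]]
 mask 0.67 266 247.0 204.0 [0.438 0.011 0.013] [[0.416, -0.015, 0.007], [0.465, 0.035, 0.018]]
```

View pics/top.png

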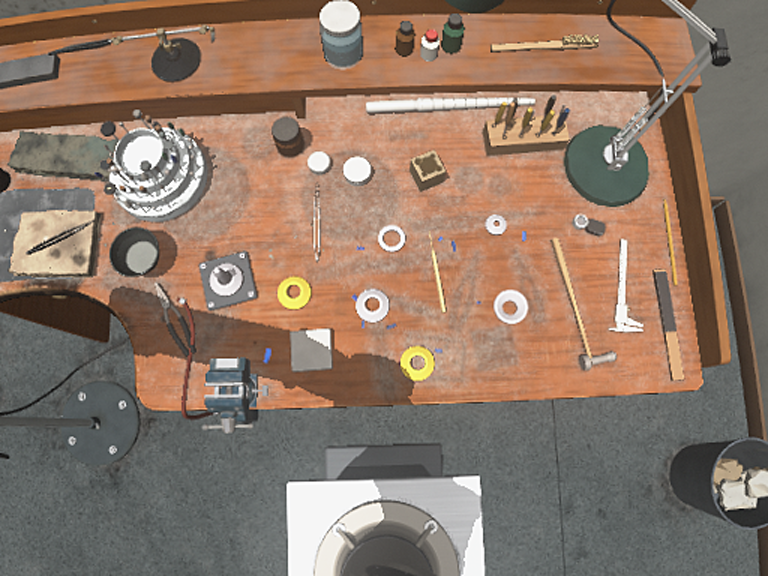

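Run:
```python
from h import *
p=bot.read_camera('top');save(p,'crop.png',(120,150,370,270),3.2)
W=world(p)
z=W[...,2];m=((z>.005)&(z<.09)&(W[...,0]<.75)&(W[...,0]>.28)).astype(np.uint8)
n,l,s,c=cv2.connectedComponentsWithStats(m)
for i in range(1,n):
    if s[i,4]>60:
        k=l==i;w=W[k];print(c[i].round(),s[i,4],np.round(w.mean(0),4),np.round(np.percentile(w,[2,98],axis=0),3).tolist(),np.median(p['img'][k],0))
```

```text
[467. 161.] 3366 [ 0.528  -0.5741  0.0519] [[0.318, -0.589, 0.007], [0.74, -0.569, 0.087]] [87. 62. 43.]
[389. 107.] 2971 [ 0.6928 -0.3868  0.0305] [[0.619, -0.507, 0.008], [0.747, -0.216, 0.078]] [84. 99. 90.]
[192.  95.] 297 [0.7366 0.1511 0.0455] [[0.727, 0.129, 0.008], [0.749, 0.177, 0.068]] [77. 60. 50.]
[ 89. 119.] 2920 [0.6814 0.4392 0.0442] [[0.612, 0.313, 0.009], [0.748, 0.686, 0.088]] [135. 132. 120.]
[212. 108.] 185 [0.7079 0.0997 0.0208] [[0.691, 0.081, 0.006], [0.728, 0.118, 0.026]] [245. 244. 242.]
[285. 113.] 455 [ 0.6763 -0.0964  0.0413] [[0.652, -0.124, 0.009], [0.706, -0.069, 0.052]] [113.  95.  71.]
[238. 114.] 290 [0.6869 0.0296 0.0242] [[0.666, 0.007, 0.007], [0.713, 0.053, 0.029]] [246. 246. 244.]
[  2. 119.] 80 [0.7117 0.7226 0.0178] [[0.693, 0.717, 0.006], [0.733, 0.733, 0.035]] [33.  30.  27.5]
[211. 153.] 107 [0.5819 0.1045 0.0087] [[0.547, 0.099, 0.005], [0.624, 0.109, 0.013]] [209. 180. 177.]
[ 37. 162.] 2360 [0.5718 0.5897 0.022 ] [[0.514, 0.516, 0.007], [0.633, 0.674, 0.031]] [212. 185. 156.]
[447. 160.] 69 [ 0.5435 -0.542   0.007 ] [[0.49, -0.546, 0.005
[... 1031 characters left out ...]
34] [[0.288, 0.318, 0.006], [0.483, 0.388, 0.044]] [108.  71.  65.]
[248. 203.] 318 [0.4401 0.0094 0.0122] [[0.415, -0.017, 0.006], [0.468, 0.037, 0.018]] [235. 232. 233.]
[340. 204.] 299 [ 0.4299 -0.2296  0.0135] [[0.404, -0.255, 0.007], [0.454, -0.203, 0.019]] [236. 233. 234.]
[414. 208.] 80 [ 0.4125 -0.4279  0.007 ] [[0.398, -0.442, 0.005], [0.427, -0.416, 0.01]] [246.  245.  243.5]
[207. 233.] 721 [0.3653 0.1145 0.0194] [[0.334, 0.081, 0.013], [0.398, 0.147, 0.023]] [153. 148. 141.]
[278. 242.] 315 [ 0.3386 -0.0637  0.0127] [[0.314, -0.09, 0.007], [0.364, -0.039, 0.019]] [246. 237. 103.]
[158. 252.] 563 [0.3176 0.2271 0.0577] [[0.284, 0.19, 0.007], [0.347, 0.265, 0.087]] [102. 112. 116.]
```

View pics/crop.png

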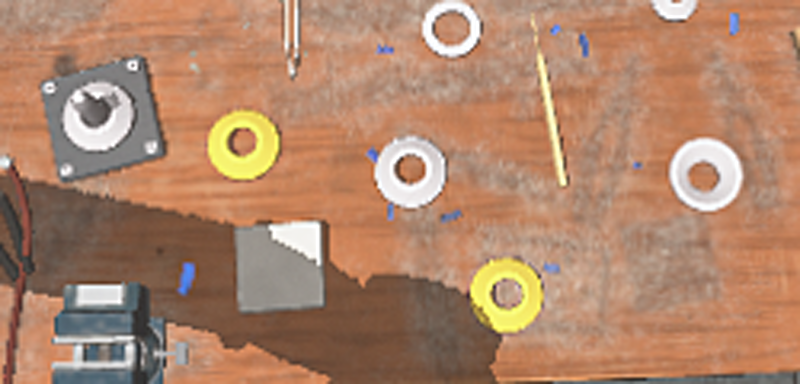

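Run:
```python
from h import *
W=np.load('W.npy')
for n,(x,y) in dict(w1=(.4405,.0095),w2=(.4295,-.2295),y1=(.4665,.1445),y2=(.3385,-.064)).items():
    r=np.hypot(W[...,0]-x,W[...,1]-y)
    print(n,[round(float(np.median(W[...,2][(r>=a)&(r<a+.004)])),4) for a in np.arange(0,.032,.004)])
# arbor post/crown
r=(np.abs(W[...,0]-.493)<.05)&(np.abs(W[...,1]-.262)<.05)
for a,b in [(.02,.04),(.055,.08),(.006,.016)]:
    k=r&(W[...,2]>a)&(W[...,2]<b);w=W[k];print(a,k.sum(),w.mean(0).round(4),np.percentile(w,[3,97],axis=0).round(4).tolist())
```

```text
w1 [-0.0008, 0.0004, -0.0001, 0.0148, 0.0156, 0.0126, 0.0091, 0.0012]
w2 [0.0004, 0.0001, 0.0011, 0.0082, 0.0113, 0.0149, 0.016, 0.001]
y1 [0.0012, 0.0008, 0.0014, 0.0161, 0.0154, 0.0123, 0.0099, 0.0017]
y2 [0.0013, 0.0005, 0.0012, 0.0158, 0.0153, 0.0129, 0.0092, 0.0014]
0.02 211 [0.4909 0.2602 0.0245] [[0.4707, 0.2393, 0.0203], [0.5167, 0.2868, 0.0324]]
0.055 45 [0.4913 0.2619 0.0664] [[0.4854, 0.2556, 0.057], [0.4981, 0.2715, 0.0751]]
0.006 725 [0.4911 0.2601 0.0105] [[0.4477, 0.217, 0.0069], [0.5382, 0.3061, 0.0144]]
```

Candidates by pixel (top image): silver (248,203), which is high at the bore and low at the rim, so crown up; silver (340,204), low at the bore and high at the rim, so hollow up. Yellow ones at (196,195) and (278,242) are excluded, as are the thin flat ring at (260,159) and the small one at (330,150). The crop confirms two 58 mm silver washers: hollow at (340,204), crown at (248,203). The hollow one goes first. Before moving I'll check the clearance around the route.

```bash
cat >> h.py <<'E'
def go(x,y,z):
    """tool-axis shift from present pose to world target"""
    from scipy.spatial.transform import Rotation as R
    o=bot.get_obs();w,a,b,c=o['tool_rot'];M=R.from_quat([a,b,c,w]).as_matrix()
    print('t',round(o['t'],2),'pos',np.round(o['eef_pos'],4),'shift',np.round(M.T@(np.array([x,y,z])-o['eef_pos']),4))
E
python3 - <<'E'
from h import *
p=bot.read_camera('scene');save(p,'scene.png',s=1.5)
W=np.load('W.npy');k=(W[...,2]>.12)&(W[...,0]>.2)&(W[...,0]<.7)&(abs(W[...,1])<.75)
print(k.sum(),np.percentile(W[k],[1,50,99],axis=0).round(3) if k.any() else '')
go(.47,.26,.2);go(.4295,-.2295,.16)
E
```

```text
1377 [[ 0.248 -0.474  0.122]
 [ 0.248 -0.004  0.96 ]
 [ 0.699  0.44   0.96 ]]
t 0.45 pos [0.3044 0.6025 0.2392] shift [-0.3022 -0.231   0.0393]
t 0.45 pos [0.3044 0.6025 0.2392] shift [-0.4869 -0.6861  0.0793]
```

View pics/scene.png

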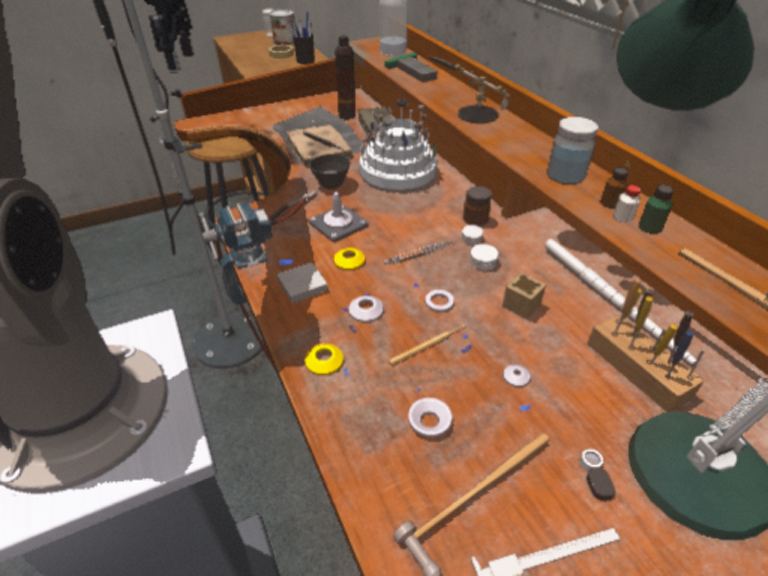

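The scene view confirms the hollow dish at about (287,278) and the crown-up cone at about (244,205), in unscaled pixels. The route above the bench is clear.

{"fn": "send_rows", "kwargs": {"deltas": "-0.038 -0.029 0 0;-0.076 -0.058 0 0;-0.113 -0.087 0 0;-0.151 -0.116 0 0;-0.189 -0.144 0 0", "claw": 1, "force": 40}}

```text
t: 0.95
eef_pos: [0.4087, 0.3869, 0.2396]
tool_rot: [0.0, 0.232, 0.973, 0.0]
contact_force: [0.9, -0.1, 0.5]
gripper_width: 0.998
grasp_force: 0.0
```

{"fn": "send_rows", "kwargs": {"deltas": "-0.038 -0.029 0 0;-0.076 -0.058 0.01 0;-0.113 -0.087 0.02 0;-0.13 -0.13 0.03 0;-0.148 -0.176 0.04 0"}}

```text
t: 1.45
eef_pos: [0.4613, 0.1636, 0.1992]
tool_rot: [0.0, 0.232, 0.973, 0.0]
contact_force: [1.0, -0.7, 0.0]
gripper_width: 1.0
grasp_force: 0.0
```

```bash
python3 -c "
from h import *
go(.4295,-.2295,.14);print(bot.get_obs()['q'])"
```

```text
t 1.45 pos [0.4613 0.1636 0.1992] shift [-0.149  -0.3652  0.059 ]
[-0.62534027  0.21791065  0.18047734  2.04221672 -0.05010763  0.884521
  0.68527755]
```

{"fn": "send_rows", "kwargs": {"deltas": "-0.018 -0.046 0 0;-0.036 -0.092 0 0;-0.055 -0.138 0.005 0;-0.074 -0.184 0.01 0;-0.093 -0.23 0.015 0"}}

```text
t: 1.95
eef_pos: [0.44, -0.0837, 0.1847]
tool_rot: [0.001, 0.232, 0.973, 0.0]
contact_force: [0.9, -0.4, -0.4]
gripper_width: 1.003
grasp_force: 0.0
```

{"fn": "send_rows", "kwargs": {"deltas": "-0.018 -0.045 0.01 0;-0.037 -0.09 0.02 0;-0.056 -0.135 0.034 0;-0.056 -0.135 0.044 0;-0.056 -0.135 0.044 0"}}

```text
t: 2.45
eef_pos: [0.4281, -0.2285, 0.1393]
tool_rot: [-0.001, 0.233, 0.972, -0.0]
contact_force: [0.1, 0.1, 0.5]
gripper_width: 1.004
grasp_force: 0.0
```

```bash
cat >> h.py <<'E'
def circ(p,x,y,zlo,zhi,R=.05):
    """centre of the points of a round thing between two heights, by enclosing circle, plus mean"""
    W=world(p);k=(np.hypot(W[...,0]-x,W[...,1]-y)<R)&(W[...,2]>zlo)&(W[...,2]<zhi)&(p['depth']>0)
    n,l,s,_=cv2.connectedComponentsWithStats(k.astype(np.uint8));k=l==1+np.argmax(s[1:,4])
    w=W[k];c,r=cv2.minEnclosingCircle((w[:,:2]*1000).astype(np.float32))
    v,u=np.nonzero(k);print('n',k.sum(),'px',u.mean().round(),v.mean().round(),'mean',w.mean(0).round(4),'circle mm',np.round(c,1),round(r,1),'rng',np.percentile(w,[1,99],axis=0).round(4).tolist())
E
python3 - <<'E'
from h import *
p=bot.read_camera('wrist');save(p,'w1.png',s=1.5)
go(.4295,-.2295,.009)
circ(p,.4295,-.2295,.004,.022)
E
```

```text
t 2.5 pos [ 0.4289 -0.2272  0.1399] shift [-0.0018 -0.0018  0.1309]
n 2887 px 254.0 189.0 mean [ 0.4291 -0.2286  0.0126] circle mm [ 429.1 -228.5] 29.1 rng [[0.4011, -0.2556, 0.0058], [0.4563, -0.201, 0.0166]]
```

View pics/w1.png

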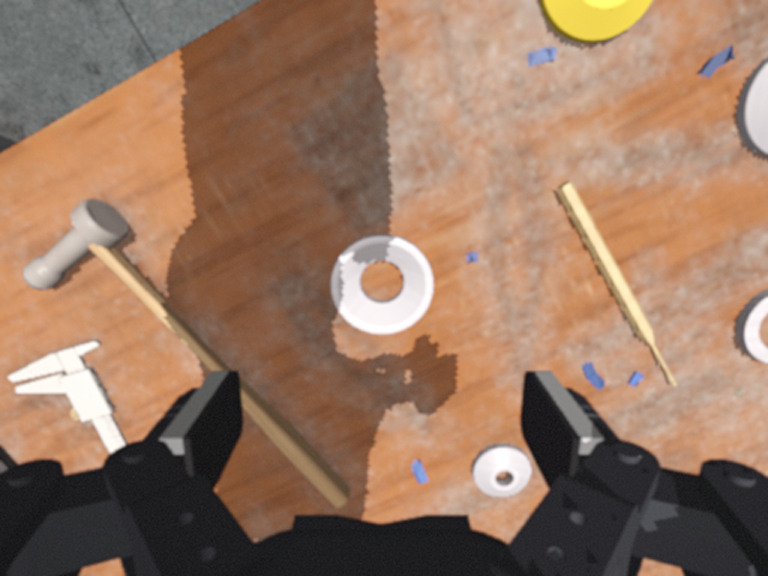

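The wrist view shows the dish washer centred at px (254,189) unscaled: radius 29.1 mm and top at 16 mm, as expected. The jaws have free space on both sides.

{"fn": "send_rows", "kwargs": {"deltas": "-0.001 -0.001 0.045 0;-0.001 -0.001 0.085 0;-0.001 -0.001 0.11 0;-0.001 -0.001 0.125 0;-0.001 -0.001 0.13 0"}}

```text
t: 3.0
eef_pos: [0.4299, -0.2267, 0.0095]
tool_rot: [-0.001, 0.23, 0.973, 0.001]
contact_force: [-0.4, -0.4, 0.0]
gripper_width: 1.002
grasp_force: 0.0
```

{"fn": "send_rows", "kwargs": {"deltas": "0 0 0 0;0 0 0 0;0 0 0 0;0 0 0 0;0 0 0 0", "claw": 0.5}}

```text
t: 3.5
eef_pos: [0.4308, -0.2286, 0.0121]
tool_rot: [0.001, 0.232, 0.973, 0.0]
contact_force: [-2.4, 1.7, 8.4]
gripper_width: 0.659
grasp_force: 40.7
```

{"fn": "send_rows", "kwargs": {"deltas": "0 0 0 0;0 0 0 0;0 0 0 0", "claw": 0.5}}

```text
t: 3.8
eef_pos: [0.4308, -0.2286, 0.0121]
tool_rot: [0.001, 0.232, 0.973, 0.0]
contact_force: [-2.2, 3.2, 7.3]
gripper_width: 0.658
grasp_force: 40.7
```

Run:
```python
from h import *
p=bot.read_camera('wrist');save(p,'w2.png',s=1.3);go(.429,-.2285,.1)
```

```text
t 3.85 pos [ 0.4308 -0.2286  0.0121] shift [ 0.0015 -0.0006 -0.0879]
```

View pics/w2.png

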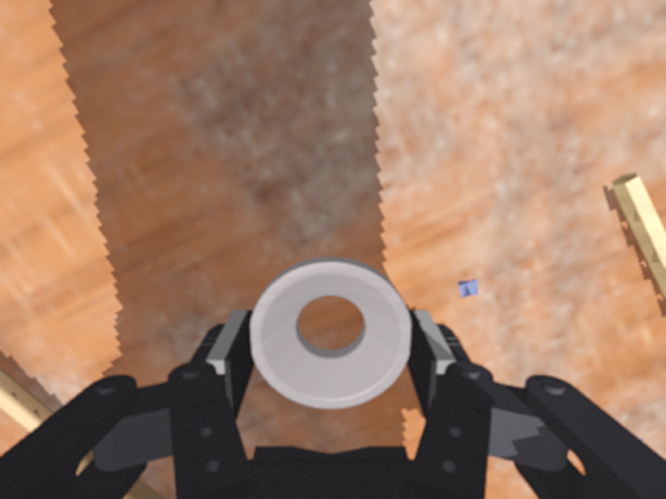

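The washer is gripped on its rim across a diameter, centred between the pads at about (255,255) unscaled. I'll lift it and check.

{"fn": "send_rows", "kwargs": {"deltas": "0 0 -0.02 0;0 0 -0.055 0;0 0 -0.1 0;0 0 -0.14 0;0 0 -0.16 0"}}

```text
t: 4.35
eef_pos: [0.4312, -0.2295, 0.1747]
tool_rot: [0.003, 0.232, 0.973, 0.0]
contact_force: [0.4, 0.6, -2.3]
gripper_width: 0.659
grasp_force: 43.2
```

Run:
```python
from h import *
p=bot.read_camera('wrist')
go(.491,.261,.17)
o=bot.get_obs();e=o['eef_pos'];print(o['gripper_width'],o['grasp_force'],o['contact_force'])
circ(p,e[0],e[1],e[2]-.03,e[2]+.006,.031)
W=world(p);k=(np.hypot(W[...,0]-e[0],W[...,1]-e[1])<.027)&(abs(W[...,2]-e[2])<.02)
w=W[k];top=w[w[:,2]>np.percentile(w[:,2],70)]
A=np.c_[top[:,:2]-e[:2],np.ones(len(top))];print('slope',np.linalg.lstsq(A,top[:,2]-e[2],rcond=None)[0])
```

```text
t 4.4 pos [ 0.4322 -0.23    0.1764] shift [0.1693 0.4647 0.0061]
0.657374741397786 43.19648955948651 [ 1.35698043 -0.36954869  0.80305265]
n 9554 px 254.0 259.0 mean [ 0.4311 -0.2292  0.1748] circle mm [ 430.9 -229.2] 30.5 rng [[0.4026, -0.2561, 0.1641], [0.4567, -0.2008, 0.1803]]
slope [ 0.00833909 -0.00311851  0.00103905]
```

{"fn": "send_rows", "kwargs": {"deltas": "0.01 0.025 0 0;0.025 0.067 0 0;0.041 0.112 0 0;0.057 0.157 0 0;0.073 0.202 0 0"}}

```text
t: 4.9
eef_pos: [0.4554, -0.0138, 0.1708]
tool_rot: [0.0, 0.232, 0.973, 0.0]
contact_force: [0.8, -0.8, -1.7]
gripper_width: 0.654
grasp_force: 43.2
```

{"fn": "send_rows", "kwargs": {"deltas": "0.016 0.045 0 0;0.032 0.09 0 0;0.049 0.135 0 0;0.066 0.18 0 0;0.082 0.225 0 0"}}

```text
t: 5.4
eef_pos: [0.4834, 0.2241, 0.1707]
tool_rot: [0.0, 0.232, 0.973, 0.0]
contact_force: [0.5, -0.0, -1.8]
gripper_width: 0.661
grasp_force: 43.2
```

{"fn": "send_rows", "kwargs": {"deltas": "0.01 0.026 0 0;0.014 0.038 0 0;0.014 0.038 0 0;0.014 0.038 0 0"}}

```text
t: 5.8
eef_pos: [0.4885, 0.2602, 0.1702]
tool_rot: [-0.0, 0.233, 0.973, -0.001]
contact_force: [0.4, -1.5, -1.9]
gripper_width: 0.657
grasp_force: 43.2
```

```bash
cat >> h.py <<'E'
def arbor(p,z1=.027,R=.05):
    W=world(p);r=np.hypot(W[...,0]-.491,W[...,1]-.261)
    for a,b,rr in [(.02,z1,.035),(.04,.059,.02),(.06,.072,.02),(.0725,.08,.02)]:
        k=(r<rr)&(W[...,2]>a)&(W[...,2]<b)
        if k.sum()>5:
            w=W[k];c,q=cv2.minEnclosingCircle((w[:,:2]*1000).astype(np.float32));print(a,b,k.sum(),w.mean(0).round(4),np.round(c,1),round(q,1))
E
python3 - <<'E'
from h import *
p=bot.read_camera('wrist');save(p,'w3.png',s=1.3)
go(.491,.261,.17);arbor(p)
e=bot.get_obs()['eef_pos'];circ(p,e[0],e[1],e[2]-.03,e[2]+.006,.031)
E
```

```text
t 5.85 pos [0.4887 0.2597 0.1703] shift [-0.0015  0.0022  0.0003]
0.02 0.027 1146 [0.4879 0.2679 0.0234] [493.2 264.4] 26.1
0.04 0.059 115 [0.4875 0.2672 0.0496] [492.3 265.5] 8.7
0.06 0.072 174 [0.4897 0.2669 0.065 ] [492.3 265.5] 8.6
n 9875 px 254.0 257.0 mean [0.4874 0.261  0.1703] circle mm [488.2 260.1] 30.8 rng [[0.4588, 0.2338, 0.1597], [0.5138, 0.2889, 0.1746]]
```

View pics/w3.png

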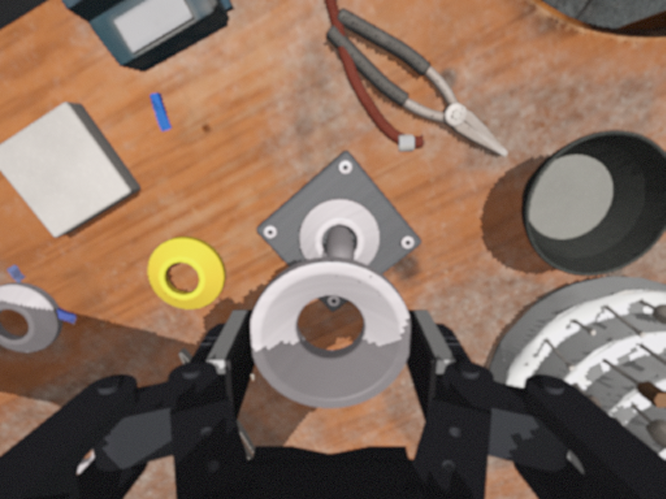

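The arbor's post, at about (262,185) unscaled, is partly hidden by the held washer. I'll back off a little to see it whole.

{"fn": "send_rows", "kwargs": {"deltas": "-0.02 0 0 0;-0.05 0 0 0;-0.05 0 0 0;-0.05 0 0 0"}}

```text
t: 6.25
eef_pos: [0.5336, 0.2371, 0.1704]
tool_rot: [-0.0, 0.234, 0.972, -0.0]
contact_force: [-0.4, 0.5, -0.6]
gripper_width: 0.657
grasp_force: 43.2
```

```bash
cat >> h.py <<'E'
from scipy.optimize import least_squares
def post(p,x,y):
    """fit: axis xy from visible post/taper/washer-edge points via image outline of base top face"""
    W=world(p);r=np.hypot(W[...,0]-x,W[...,1]-y)
    k=((r<.075)&(W[...,2]>.006)&(W[...,2]<.08)).astype(np.uint8)
    n,l,s,_=cv2.connectedComponentsWithStats(k);k=l==1+np.argmax(s[1:,4]);w=W[k]
    (cx,cy),(a,b),t=cv2.minAreaRect((w[w[:,2]<.013][:,:2]*1000).astype(np.float32));print('base rect',round(cx,1),round(cy,1),round(a,1),round(b,1))
    # cylinder / cone fit on side points
    for zl,zh,R in [(.035,.058,.009)]:
        q=W[(r<.02)&(W[...,2]>zl)&(W[...,2]<zh)]
        if len(q)>20: f=least_squares(lambda c:np.hypot(q[:,0]-c[0],q[:,1]-c[1])-R,[x,y],loss='soft_l1',f_scale=.001);print('post fit',len(q),f.x.round(4))
    q=W[(r<.032)&(W[...,2]>.0185)&(W[...,2]<.0255)]
    if len(q)>20:
        # cone slope: height 26 at r=13.. down to 17 at 29
        f=least_squares(lambda c:q[:,2]-(c[2]-c[3]*np.hypot(q[:,0]-c[0],q[:,1]-c[1])),[x,y,.033,.56],loss='soft_l1',f_scale=.001);print('cone fit',len(q),f.x.round(4))
E
python3 - <<'E'
from h import *
p=bot.read_camera('wrist')
post(p,.492,.265);arbor(p);go(.492,.265,.17)
W=world(p);k=(W[...,2]>.05)&(W[...,2]<.14)&(p['depth']>0)
d=np.hypot(W[...,0]-.492,W[...,1]-.265);k&=(d>.03)
i=np.argsort(d[k])[:1];print('nearest tall',W[k][i],d[k][i])
# bore fit of held washer
e=bot.get_obs()['eef_pos'];r=np.hypot(W[...,0]-e[0],W[...,1]-e[1]);q=W[(r<.028)&(W[...,2]>e[2]-.008)&(W[...,2]<e[2]+.0025)]
f=least_squares(lambda c:q[:,2]-(c[2]+c[3]*np.hypot(q[:,0]-c[0],q[:,1]-c[1])),[e[0],e[1],e[2]-.02,.56],loss='soft_l1',f_scale=.001);print('held',len(q),f.x.round(4),(f.x[:2]-e[:2]).round(4))
E
```

```text
base rect 493.9 264.7 90.6 90.9
post fit 36 [0.4943 0.2643]
cone fit 1794 [0.4941 0.2644 0.0338 0.5585]
0.02 0.027 1664 [0.493  0.2647 0.0235] [493.6 265.4] 26.1
0.04 0.059 33 [0.4872 0.266  0.0501] [494.  264.3] 8.9
0.06 0.072 285 [0.4929 0.2646 0.0656] [493.9 264.3] 8.6
0.0725 0.08 95 [0.4938 0.2645 0.0735] [493.8 264.6] 4.2
t 6.3 pos [0.5328 0.2382 0.1703] shift [0.0486 0.0054 0.0003]
nearest tall [[0.5257722  0.37733898 0.05288171]] [0.11730561]
held 6018 [0.5324 0.2379 0.1558 0.6896] [-0.0004 -0.0003]
```

{"fn": "send_rows", "kwargs": {"deltas": "0.025 0.003 0 0;0.046 0.006 0 0;0.046 0.006 0.03 0;0.046 0.006 0.065 0;0.046 0.006 0.065 0"}}

```text
t: 6.8
eef_pos: [0.4909, 0.2644, 0.1018]
tool_rot: [-0.003, 0.231, 0.973, -0.003]
contact_force: [-0.6, -0.5, -1.5]
gripper_width: 0.653
grasp_force: 43.6
```

Run:
```python
from h import *
p=bot.read_camera('wrist');save(p,'w4.png',(130,120,400,340),2.5)
for i in range(3): bot.read_camera('wrist');go(.4946,.2642,.041)
```

```text
t 6.9 pos [0.4942 0.2656 0.1056] shift [-0.0011 -0.001   0.0646]
t 6.95 pos [0.4952 0.266  0.1066] shift [-0.0002 -0.002   0.0656]
t 7.0 pos [0.4957 0.2663 0.1071] shift [ 0.0002 -0.0025  0.0661]
```

View pics/w4.png

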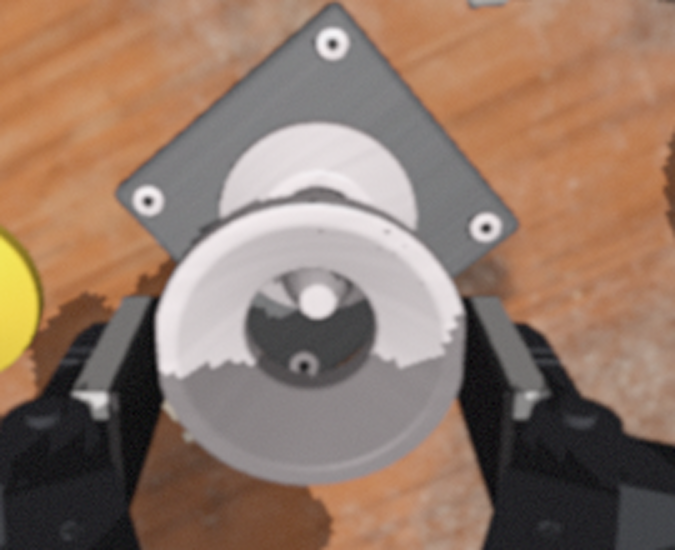

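The post tip shows inside the bore at about (317,300) in the crop. I'll measure tip against washer now that the arm has settled.

```bash
cat >> h.py <<'E'
def held(p):
    o=bot.get_obs();e=o['eef_pos'];W=world(p);r=np.hypot(W[...,0]-e[0],W[...,1]-e[1])
    q=W[(r<.033)&(W[...,2]>e[2]-.03)&(W[...,2]<e[2]+.007)]
    c,R=cv2.minEnclosingCircle((q[:,:2]*1000).astype(np.float32));print('tcp',e.round(4),'rimcircle',np.round(c,1),round(R,1),'z',np.percentile(q[:,2],[1,99]).round(4))
    q=W[(W[...,2]>.0715)&(W[...,2]<.078)&(np.hypot(W[...,0]-.494,W[...,1]-.2645)<.012)]
    if len(q): print('tip',len(q),q.mean(0).round(4))
E
python3 - <<'E'
from h import *
p=bot.read_camera('wrist');held(p);post(p,.494,.2645);go(.4946,.2642,.041)
# bore edge ellipse centre via depth step: pixels seen through bore
e=bot.get_obs()['eef_pos'];W=world(p);z=W[...,2]
h=((z<.085)&(p['depth']>0)).astype(np.uint8);n,l,s,c=cv2.connectedComponentsWithStats(h)
for i in range(1,n):
    if 150<s[i,4]<4000 and 200<c[i][0]<310 and c[i][1]>200:
        ring=cv2.dilate((l==i).astype(np.uint8),np.ones((5,5)))-(cv2.dilate((l==i).astype(np.uint8),np.ones((3,3))))
        w=W[(ring>0)&(z>.085)];cc,R=cv2.minEnclosingCircle((w[:,:2]*1000).astype(np.float32));print('bore',s[i,4],np.round(cc,1),round(R,1),w[:,2].mean())
E
```

```text
tcp [0.4959 0.2663 0.1072] rimcircle [492.5 268.1] 31.9 z [0.0965 0.1121]
tip 117 [0.4947 0.2644 0.0732]
base rect 493.8 264.6 89.8 90.0
cone fit 1533 [0.4939 0.2645 0.033  0.5221]
t 7.05 pos [0.4959 0.2663 0.1072] shift [ 0.0003 -0.0027  0.0662]
bore 1646 [468.6 280.4] 42.4 0.1007765722732208
```

{"fn": "send_rows", "kwargs": {"deltas": "0 -0.0025 0 0;0 -0.0025 0.01 0;0 -0.0025 0.025 0;0 -0.0025 0.04 0;0 -0.0025 0.05 0"}}

```text
t: 7.55
eef_pos: [0.4931, 0.2633, 0.0538]
tool_rot: [-0.001, 0.232, 0.973, -0.001]
contact_force: [-0.5, 0.0, -1.9]
gripper_width: 0.66
grasp_force: 43.6
```

{"fn": "send_rows", "kwargs": {"deltas": "0 0 0.005 0;0 0 0.008 0;0 0 0.008 0;0 0 0.008 0;0 0 0.008 0"}}

```text
t: 8.05
eef_pos: [0.4941, 0.2638, 0.0479]
tool_rot: [0.0, 0.232, 0.973, 0.0]
contact_force: [0.3, 0.4, -1.8]
gripper_width: 0.658
grasp_force: 43.6
```

{"fn": "send_rows", "kwargs": {"deltas": "0 0 0.003 0;0 0 0.006 0;0 0 0.008 0;0 0 0.0085 0;0 0 0.009 0"}}

```text
t: 8.55
eef_pos: [0.4937, 0.2636, 0.0383]
tool_rot: [-0.0, 0.232, 0.973, -0.0]
contact_force: [-1.4, -1.9, 2.7]
gripper_width: 0.654
grasp_force: 43.9
```

{"fn": "send_rows", "kwargs": {"deltas": "0 0 0.001 0;0 0 0.002 0;0 0 0.002 0;0 0 0.002 0"}}

```text
t: 8.95
eef_pos: [0.4937, 0.2636, 0.038]
tool_rot: [-0.0, 0.232, 0.973, 0.0]
contact_force: [-5.0, -3.4, 18.2]
gripper_width: 0.651
grasp_force: 44.8
```

Run:
```python
from h import *
o=bot.get_obs();print(o['eef_pos'],o['contact_force'])
p=bot.read_camera('wrist');W=world(p);r=np.hypot(W[...,0]-.494,W[...,1]-.2645)
q=W[(r<.027)&(r>.012)&(W[...,2]>.02)&(W[...,2]<.06)];A=np.c_[q[:,:2]-[.494,.2645],np.hypot(q[:,0]-.494,q[:,1]-.2645),np.ones(len(q))]
print(len(q),np.linalg.lstsq(A,q[:,2],rcond=None)[0].round(4),np.percentile(q[:,2],[1,99]))
```

```text
[0.49372236 0.26360351 0.03803512] [-5.00797152 -3.41215516 18.166554  ]
6315 [0.0403 0.0132 0.7625 0.022 ] [0.02503501 0.04222459]
```

Contact at TCP z 38 mm, as predicted for a seated washer. I'll ease off and release.

{"fn": "send_rows", "kwargs": {"deltas": "0 0 -0.002 0;0 0 -0.002 0"}}

```text
t: 9.2
eef_pos: [0.494, 0.2638, 0.0387]
tool_rot: [0.0, 0.232, 0.973, 0.0]
contact_force: [-0.4, 0.0, -1.6]
gripper_width: 0.654
grasp_force: 43.6
```

{"fn": "send_rows", "kwargs": {"deltas": "0 0 0 0;0 0 0 0;0 0 0 0;0 0 0 0;0 0 0 0", "claw": 1}}

```text
t: 9.7
eef_pos: [0.4938, 0.2636, 0.0383]
tool_rot: [-0.0, 0.232, 0.973, -0.0]
contact_force: [-0.3, -0.3, 0.4]
gripper_width: 1.002
grasp_force: 0.0
```

{"fn": "send_rows", "kwargs": {"deltas": "0 0 -0.01 0;0 0 -0.04 0;0 0 -0.08 0;0 0 -0.11 0;-0.03 0 -0.12 0"}}

```text
t: 10.2
eef_pos: [0.5195, 0.2536, 0.1625]
tool_rot: [0.001, 0.229, 0.973, 0.003]
contact_force: [0.9, 0.7, -0.6]
gripper_width: 0.997
grasp_force: 0.0
```

{"fn": "send_rows", "kwargs": {"deltas": "0 0 0 0;0 0 0 0"}}

```text
t: 10.4
eef_pos: [0.5209, 0.2497, 0.1591]
tool_rot: [0.0, 0.232, 0.973, 0.0]
contact_force: [0.0, 0.1, 0.3]
gripper_width: 1.008
grasp_force: 0.0
```

```bash
cat >> h.py <<'E'
def stack(p,zl,zh,s):
    W=world(p);r=np.hypot(W[...,0]-.494,W[...,1]-.2645)
    q=W[(r<.032)&(W[...,2]>zl)&(W[...,2]<zh)];print('circle',[np.round(v,1) for v in cv2.minEnclosingCircle((q[:,:2]*1000).astype(np.float32))])
    f=least_squares(lambda c:q[:,2]-(c[2]+c[3]*np.hypot(q[:,0]-c[0],q[:,1]-c[1])+c[4]*(q[:,0]-.494)+c[5]*(q[:,1]-.2645)),[.494,.2645,.033,s,0,0],loss='soft_l1',f_scale=.001)
    print('cone',f.x.round(4),'zmax',np.percentile(q[:,2],[1,99]).round(4))
    t=q[q[:,2]>np.percentile(q[:,2],80)]
    print('top-plane',np.linalg.lstsq(np.c_[t[:,:2]-[.494,.2645],np.ones(len(t))],t[:,2],rcond=None)[0].round(4))
E
python3 - <<'E'
from h import *
p=bot.read_camera('wrist');save(p,'w5.png',(130,60,400,280),2.5);stack(p,.03,.046,.6);go(.4405,.0095,.15)
E
```

```text
circle [array([492.7, 264.4]), np.float64(29.0)]
cone [ 0.4933  0.2637  0.0257  0.5924  0.0187 -0.0184] zmax [0.0319 0.0428]
top-plane [-0.0006  0.0019  0.0419]
t 10.45 pos [0.52   0.25   0.1584] shift [-0.0376 -0.2505  0.0084]
```

View pics/w5.png

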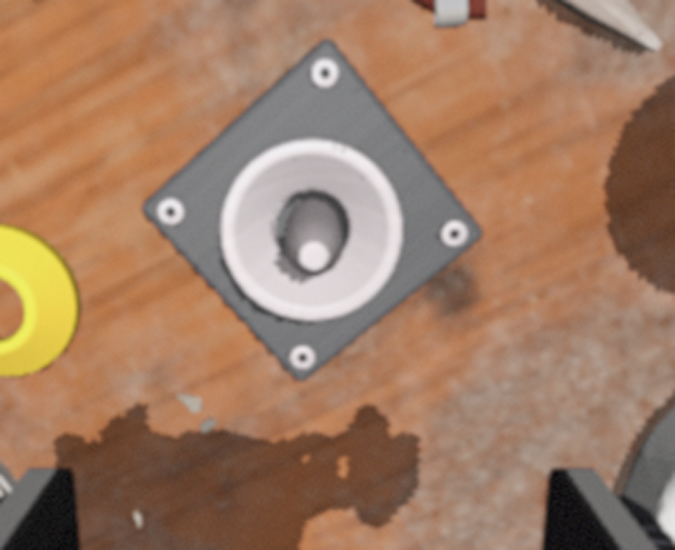

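The hollow washer sits on the post at about (312,230) in the crop, level with its rim at 42 mm. Next is the crown washer.

{"fn": "send_rows", "kwargs": {"deltas": "-0.007 -0.045 0 0;-0.014 -0.092 0 0;-0.021 -0.14 0 0;-0.028 -0.188 0.005 0;-0.034 -0.23 0.01 0"}}

```text
t: 10.95
eef_pos: [0.445, 0.0279, 0.1478]
tool_rot: [-0.001, 0.232, 0.973, -0.0]
contact_force: [1.0, -1.3, -0.2]
gripper_width: 0.997
grasp_force: 0.0
```

{"fn": "send_rows", "kwargs": {"deltas": "-0.003 -0.02 0.01 0;-0.003 -0.02 0.01 0;-0.003 -0.02 0.01 0;-0.003 -0.02 0.01 0"}}

```text
t: 11.35
eef_pos: [0.4413, 0.0119, 0.1385]
tool_rot: [0.0, 0.231, 0.973, 0.0]
contact_force: [0.3, 0.1, -0.2]
gripper_width: 0.998
grasp_force: 0.0
```

Run:
```python
from h import *
p=bot.read_camera('wrist');circ(p,.4405,.0095,.004,.022);go(.4405,.0095,.012);print(bot.get_obs()['q'])
```

```text
n 2694 px 251.0 186.0 mean [0.4389 0.0111 0.0114] circle mm [443.6  12.5] 32.7 rng [[0.4136, -0.0173, 0.0048], [0.4677, 0.0377, 0.0165]]
t 11.4 pos [0.4414 0.0119 0.1386] shift [-0.0002 -0.0026  0.1266]
[-0.43106418  0.23871744  0.30111839  2.20540091 -0.10834607  0.71018089
  1.0498921 ]
```

{"fn": "send_rows", "kwargs": {"deltas": "0 -0.002 0.045 0;0 -0.002 0.085 0;0 -0.002 0.11 0;0 -0.002 0.124 0;0 -0.002 0.129 0"}}

```text
t: 11.9
eef_pos: [0.4394, 0.0096, 0.0079]
tool_rot: [-0.001, 0.231, 0.973, -0.0]
contact_force: [-0.9, 0.2, 0.6]
gripper_width: 1.005
grasp_force: 0.0
```

{"fn": "send_rows", "kwargs": {"deltas": "0 0 0 0;0 0 0 0;0 0 0 0"}}

```text
t: 12.2
eef_pos: [0.4407, 0.0088, 0.0102]
tool_rot: [0.001, 0.232, 0.973, 0.0]
contact_force: [0.2, -1.0, -0.3]
gripper_width: 0.998
grasp_force: 0.0
```

{"fn": "send_rows", "kwargs": {"deltas": "0 0 0 0;0 0 0 0;0 0 0 0;0 0 0 0;0 0 0 0", "claw": 0.5, "force": 40}}

```text
t: 12.7
eef_pos: [0.4406, 0.0088, 0.011]
tool_rot: [0.001, 0.232, 0.973, 0.001]
contact_force: [-5.5, 0.3, 25.2]
gripper_width: 0.627
grasp_force: 38.2
```

{"fn": "send_rows", "kwargs": {"deltas": "0 0 0 0;0 0 0 0;0 0 0 0"}}

```text
t: 13.0
eef_pos: [0.4406, 0.0087, 0.011]
tool_rot: [0.001, 0.232, 0.973, 0.001]
contact_force: [-5.2, 0.3, 25.2]
gripper_width: 0.627
grasp_force: 38.1
```

Run:
```python
from h import *
p=bot.read_camera('wrist');save(p,'w6.png',(130,120,400,340),2.5);go(.4407,.0102,.1)
```

```text
t 13.05 pos [0.4406 0.0087 0.011 ] shift [ 0.0005  0.0015 -0.089 ]
```

View pics/w6.png

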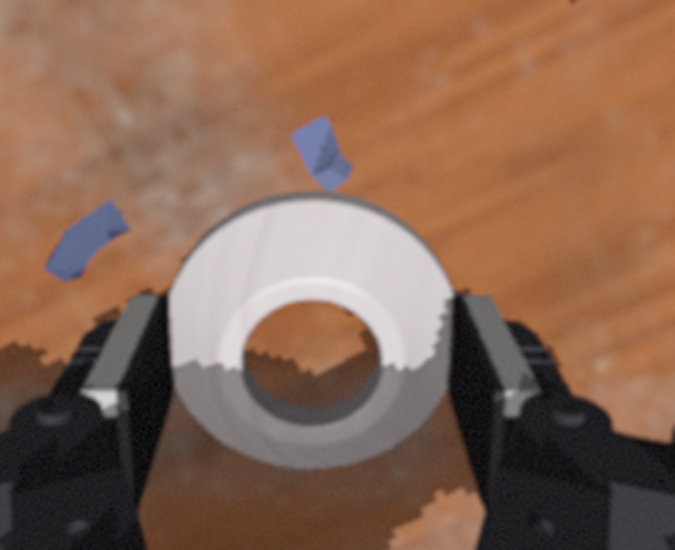

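The jaws closed 2.5 mm further than on the first washer, with 25 N upward, so the tips are riding on the cone above the 7 mm rim. I'll reopen, go about 5.5 mm lower and regrip.

{"fn": "send_rows", "kwargs": {"deltas": "0 0 0 0;0 0 0 0;0 0 0 0;0 0 0 0;0 0 0.003 0", "claw": 1}}

```text
t: 13.55
eef_pos: [0.44, 0.0085, 0.0063]
tool_rot: [0.0, 0.232, 0.973, 0.0]
contact_force: [-0.7, 0.0, -0.6]
gripper_width: 1.001
grasp_force: 0.0
```

{"fn": "send_rows", "kwargs": {"deltas": "0 0.001 0.001 0;0 0.001 0.0025 0;0 0.001 0.0025 0;0 0.001 0.0025 0"}}

```text
t: 13.95
eef_pos: [0.4403, 0.0093, 0.0038]
tool_rot: [-0.0, 0.232, 0.973, -0.0]
contact_force: [-0.1, 0.3, 0.4]
gripper_width: 1.0
grasp_force: 0.0
```

{"fn": "send_rows", "kwargs": {"deltas": "0 0 0 0;0 0 0 0;0 0 0 0;0 0 0 0;0 0 0 0", "claw": 0.5}}

```text
t: 14.45
eef_pos: [0.4404, 0.0093, 0.0046]
tool_rot: [0.0, 0.232, 0.973, 0.0]
contact_force: [-1.9, 0.3, 12.0]
gripper_width: 0.661
grasp_force: 39.8
```

{"fn": "send_rows", "kwargs": {"deltas": "0 0 0 0;0 0 0 0"}}

```text
t: 14.65
eef_pos: [0.4404, 0.0093, 0.0046]
tool_rot: [0.0, 0.232, 0.973, 0.0]
contact_force: [-2.8, -0.3, 12.0]
gripper_width: 0.663
grasp_force: 39.8
```

The opening is 0.66, the same as for the first rim grasp. I'll lift and check.

{"fn": "send_rows", "kwargs": {"deltas": "0 0 -0.015 0;0 0 -0.05 0;0 0 -0.095 0;0 0 -0.14 0;0 0 -0.165 0"}}

```text
t: 15.15
eef_pos: [0.4412, 0.0093, 0.1719]
tool_rot: [0.002, 0.232, 0.973, 0.001]
contact_force: [1.1, 0.7, -1.3]
gripper_width: 0.655
grasp_force: 43.2
```

{"fn": "send_rows", "kwargs": {"deltas": "0 0 0 0;0 0 0 0"}}

```text
t: 15.35
eef_pos: [0.4401, 0.0096, 0.1688]
tool_rot: [0.0, 0.232, 0.973, 0.0]
contact_force: [-0.0, 0.3, -1.5]
gripper_width: 0.66
grasp_force: 43.2
```

Run:
```python
from h import *
p=bot.read_camera('wrist')
o=bot.get_obs();e=o['eef_pos'];print(o['gripper_width'],o['grasp_force'])
W=world(p);r=np.hypot(W[...,0]-e[0],W[...,1]-e[1]);q=W[(r<.026)&(abs(W[...,2]-e[2]-.005)<.02)]
print(len(q),np.percentile(q[:,2],[1,50,99])-e[2])
f=least_squares(lambda c:q[:,2]-(c[2]+c[3]*np.hypot(q[:,0]-c[0],q[:,1]-c[1])),[e[0],e[1],e[2]+.02,-.56],loss='soft_l1',f_scale=.001);print('held',f.x.round(4),(f.x[:2]-e[:2]).round(4))
t=q[q[:,2]>np.percentile(q[:,2],75)];print('top',(t.mean(0)-e).round(4),'plane',np.linalg.lstsq(np.c_[t[:,:2]-e[:2],np.ones(len(t))],t[:,2],rcond=None)[0].round(4),np.round(np.array(cv2.minEnclosingCircle((t[:,:2]*1000).astype(np.float32))[0])-e[:2]*1000,1))
go(.5338,.2445,.17)
```

```text
0.660427360007217 43.16857209429145
7263 [0.00332627 0.00858867 0.0122358 ]
held [ 0.4407  0.0095  0.1876 -0.5596] [0.0013 0.0001]
top [0.0005 0.0005 0.0113] plane [-1.000e-04  3.300e-03  1.794e-01] [0.6 0.5]
t 15.4 pos [0.4394 0.0094 0.168 ] shift [ 0.0217  0.2524 -0.0022]
```

{"fn": "send_rows", "kwargs": {"deltas": "0.006 0.024 0 0;0.018 0.068 0 0;0.03 0.112 0 0;0.042 0.157 0 0;0.054 0.202 0 0"}}

```text
t: 15.9
eef_pos: [0.4823, 0.2151, 0.1667]
tool_rot: [-0.001, 0.232, 0.973, -0.001]
contact_force: [0.5, 0.0, -1.7]
gripper_width: 0.661
grasp_force: 43.2
```

{"fn": "send_rows", "kwargs": {"deltas": "0.009 0.034 0 0;0.013 0.049 0.01 0;0.013 0.049 0.03 0;0.013 0.049 0.055 0;0.013 0.049 0.06 0"}}

```text
t: 16.4
eef_pos: [0.4909, 0.2611, 0.1044]
tool_rot: [-0.003, 0.232, 0.973, -0.003]
contact_force: [-0.0, -0.4, -1.4]
gripper_width: 0.661
grasp_force: 43.2
```

{"fn": "send_rows", "kwargs": {"deltas": "0 0 0 0;0 0 0 0;0 0 0 0"}}

```text
t: 16.7
eef_pos: [0.4944, 0.2636, 0.1098]
tool_rot: [0.001, 0.232, 0.973, 0.001]
contact_force: [0.5, -0.3, -1.5]
gripper_width: 0.661
grasp_force: 43.2
```

Run:
```python
from h import *
p=bot.read_camera('wrist');W=world(p);e=bot.get_obs()['eef_pos'];go(.493,.264,.0466)
q=W[(W[...,2]>.0725)&(W[...,2]<.078)&(np.hypot(W[...,0]-.494,W[...,1]-.2645)<.012)];print('tip',len(q),q.mean(0).round(4) if len(q) else '')
r=np.hypot(W[...,0]-e[0],W[...,1]-e[1]);q=W[(r<.026)&(abs(W[...,2]-e[2]-.008)<.006)]
f=least_squares(lambda c:q[:,2]-(c[2]+c[3]*np.hypot(q[:,0]-c[0],q[:,1]-c[1])),[e[0],e[1],e[2]+.02,-.56],loss='soft_l1',f_scale=.001);print('held',len(q),f.x.round(4))
```

```text
t 16.75 pos [0.4944 0.2637 0.1099] shift [ 0.0014 -0.0005  0.0633]
tip 0 
held 7151 [ 0.4949  0.2635  0.1284 -0.549 ]
```

{"fn": "send_rows", "kwargs": {"deltas": "0.001 0 0.005 0;0.001 0 0.015 0;0.001 0 0.03 0;0.001 0 0.045 0;0.001 0 0.053 0"}}

```text
t: 17.25
eef_pos: [0.4919, 0.2636, 0.054]
tool_rot: [-0.001, 0.232, 0.973, -0.001]
contact_force: [-0.8, 0.1, -1.8]
gripper_width: 0.655
grasp_force: 43.2
```

{"fn": "send_rows", "kwargs": {"deltas": "0 0 0 0;0 0 0 0;0 0 0 0"}}

```text
t: 17.55
eef_pos: [0.4933, 0.2643, 0.0564]
tool_rot: [0.0, 0.232, 0.973, 0.0]
contact_force: [-0.1, -0.2, -1.3]
gripper_width: 0.659
grasp_force: 43.2
```

```bash
python3 -c "
from h import *
go(.493,.264,.0466)"
```

```text
t 17.55 pos [0.4933 0.2643 0.0564] shift [ 0.0001 -0.0004  0.0098]
```

{"fn": "send_rows", "kwargs": {"deltas": "0 0 0.003 0;0 0 0.006 0;0 0 0.0075 0;0 0 0.0085 0;0 0 0.009 0"}}

```text
t: 18.05
eef_pos: [0.4928, 0.264, 0.0468]
tool_rot: [-0.0, 0.232, 0.973, -0.0]
contact_force: [-1.7, -1.6, 3.0]
gripper_width: 0.66
grasp_force: 43.6
```

{"fn": "send_rows", "kwargs": {"deltas": "0 0 0.001 0;0 0 0.002 0;0 0 0.002 0;0 0 0.002 0"}}

```text
t: 18.45
eef_pos: [0.4929, 0.2641, 0.0466]
tool_rot: [-0.0, 0.232, 0.973, 0.0]
contact_force: [-5.5, -2.9, 16.7]
gripper_width: 0.659
grasp_force: 45.1
```

Contact at 46.6 mm, exactly as predicted. I'll ease off, release and retreat.

{"fn": "send_rows", "kwargs": {"deltas": "0 0 -0.002 0;0 0 -0.002 0"}}

```text
t: 18.65
eef_pos: [0.4931, 0.2643, 0.0473]
tool_rot: [0.0, 0.232, 0.973, 0.0]
contact_force: [0.1, 0.4, -1.9]
gripper_width: 0.666
grasp_force: 43.2
```

{"fn": "send_rows", "kwargs": {"deltas": "0 0 0 0;0 0 0 0;0 0 0 0;0 0 0 0;0 0 0 0", "claw": 1}}

```text
t: 19.15
eef_pos: [0.4928, 0.2641, 0.0468]
tool_rot: [-0.0, 0.232, 0.973, -0.0]
contact_force: [0.5, 0.2, -0.5]
gripper_width: 1.003
grasp_force: 0.0
```

{"fn": "send_rows", "kwargs": {"deltas": "0 0 -0.01 0;0 0 -0.04 0;0 0 -0.08 0;0 0 -0.11 0;-0.03 0 -0.12 0"}}

```text
t: 19.65
eef_pos: [0.5186, 0.2541, 0.171]
tool_rot: [0.001, 0.229, 0.973, 0.003]
contact_force: [0.0, 1.4, -0.0]
gripper_width: 0.998
grasp_force: 0.0
```

{"fn": "send_rows", "kwargs": {"deltas": "0 0 0 0;0 0 0 0;0 0 0 0"}}

```text
t: 19.95
eef_pos: [0.5186, 0.2507, 0.1665]
tool_rot: [-0.001, 0.232, 0.973, -0.0]
contact_force: [-0.5, 0.9, 0.1]
gripper_width: 0.999
grasp_force: 0.0
```

Run:
```python
from h import *
p=bot.read_camera('wrist');save(p,'w7.png',(130,60,400,280),2.5);stack(p,.046,.0595,-.56);print(bot.get_obs()['t'])
```

```text
circle [array([493.8, 263.9]), np.float64(29.0)]
cone [ 0.4937  0.2637  0.067  -0.6211  0.0043  0.0023] zmax [0.0477 0.0585]
top-plane [-0.0004 -0.0002  0.0575]
20.0
```

View pics/w7.png

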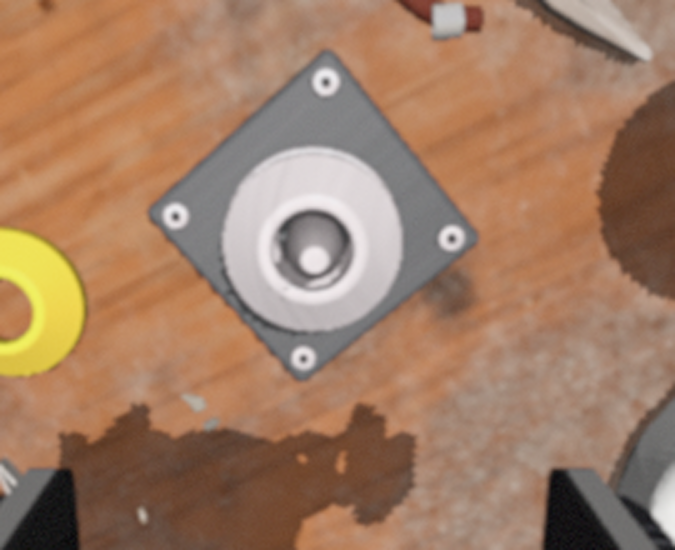

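The crown washer is centred on the post at about (313,243) in the crop, level with its crown at 57.5–58 mm, and the gripper is clear. I'm handing in.

```bash
python3 -c "
from station import bot
print(bot.hand_in())"
```

```text
the job is handed in; nothing more can be done
None
```

The job is handed in: both matching silver washers are on the post, hollow one then crown one, measured level with the top crown at about 58 mm, in about 20 s of the 54 s allowed.

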